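# Check an airbrush tank's pressure with a stick gauge

### The job

Take the stick gauge from its bamboo rest, press its socket squarely down onto the air tank's tyre valve with a firm push (about 15 to 25 newtons, never more than 30) and hold it there a moment so that the pressure slides the scale rod out. Then lay the gauge back in the notches of its rest, rod still standing out for reading: do not touch the rod, and leave the other things on the table alone.

Things in the scene. Friction and masses are not known exactly. Their poses are not given: they have to be found in the camera images.
- gauge: Stick tyre gauge, 93 g, L-shaped, in its rest at the start, socket downward. Origin: centre of the open mouth of its socket; z up into the head, x along the tube. Below the head a round foot 17.6 mm across, 16 mm tall, holds the socket. Tube 11 mm square, its axis 30 mm above the mouth, from the head to x = 117 mm; the scale rod slides out of that end.
- head (a point): Where to grip the gauge: middle of its steel head, 28 mm above the mouth, right over the socket, same axes. The head is a flat-sided block 22 mm (x) by 18 mm (y), 16 to 40 mm above the mouth; grip it across y.
- seal (a point): Middle of the rubber seal at the bottom of the gauge's socket, 12 mm above the mouth. The mouth is a funnel 15.6 mm wide that narrows to a bore of 10.4 mm at 4 mm depth. A sprung pin 3.2 mm thick stands 6 mm down from the seal and yields upward.
- rod: White scale rod of the gauge, 6 mm by 4 mm, with black tick marks; slides out of the far end of the tube along x. Origin at its outer end. Stays where it is pushed to (light friction, 0.25 N).
- reading (a joint): How far the scale rod stands out, m; 0 at the start. Pushing the gauge down over the valve, its pin meets the valve core with the mouth 6 mm below the stem's rim; the push rises 2.5 N per mm to a plateau of 6 to 12 N (the tank's pressure, unknown) as the rod slides out to 11 to 28 mm; at 12 mm the seal meets the rim, nearly rigid. It seals and reads true above 13 N. The rod then stays out.
- tank: Fixed grey air tank, 100 mm across, 240 mm long, lying along its y on two feet; its shell's top is 112 mm above the table. Origin on the table under its centre, z up. On top: tyre valve at y = -70 mm; black handle, y = -15 to 60 mm, up to z = 162 mm; outlet cock at y = 82 mm, up to z = 147 mm. The gauge's tube has most room pointing along -y, away from the handle.
- valve (a point): Centre of the top of the tank's brass bung (26 mm across), 120 mm above the table. The valve stem stands upright on it: a brass tube 8 mm across over a rubber foot 13 mm across that ends 14 mm below the rim. How far the stem is pulled through differs each time: its rim is 20 to 28 mm above this point. Feel for it.
- rest: Fixed bamboo tool rest. Origin on the table under it, x along the tube. Base 94 mm (x -57 to 37) by 70 by 8 mm. Two rails across it, 8 mm thick, 51 mm high, at x = -43 and 20 mm; their notches are 29 mm wide at the top, 15.6 mm at the floor, which is 38.5 mm up. The gauge lies in both notches, head overhanging, its origin at (-70, 0, 14) mm, tube along +x.
- glue: Bystander: white glue bottle 42 mm across, 130 mm tall, origin under its centre.
- palette_knife: Bystander: wooden-handled palette knife, 185 mm long, lying along its x.
- airbrush: Bystander: steel airbrush, 165 mm long, 39 mm high, lying along its x.
- colour_pot: Bystander: lidded clear pot 47 mm across, 29 mm tall, origin under its centre.
Things that resemble listed ones, but are neither listed nor needed, are in the scene too. Of the things shaped like the tank, the grey one is meant.

How it is judged:
By the outcome, as a careful person would: the job done as asked, in the order asked, and still so for the second after the job is handed in, with the robot touching nothing.
It also fails if it takes over 67 s, if anything falls off the work surface, if the arm or the gripper's body presses on something with over 40 N, if the wrist force passes 120 N, or if a joint passes its speed limit or range.

### The arm

A 6-joint arm with a two-finger parallel gripper is mounted at the origin on the work surface. World frame = base frame: x ahead of the robot, y to its left, z up, the work surface at z = 0. Lengths are in m, angles in rad, forces in N, time in s.
With the tool pointing down it reaches from about 0.25 to 0.775 m from the base axis. Payload 4 kg.
Tool frame: the origin (TCP) lies on the centre line of the jaws, within the pads' length; the fingertips stand 17 mm ahead of it and the grasp point (between the pads) lies 2 mm behind it; z points along the fingers, y is the line along which they close (so a half turn about z gives the same grasp; the last joint's range is limited). The gripper opens to 94 mm and grips with 3 to 60 N. Pads are 16 mm wide; open, the fingers measure 119 mm over their backs; the gripper's body (75 mm by 177 mm) begins 78 mm behind the grasp point.
Start: joints at [-1.394, 0.087, 1.371, -0, 1.684, -0.103], TCP at [0.152, -0.529, 0.223] pointing down, gripper open.
Joint ranges: [-3.1, 3.1], [-0.76, 2.03], [0.27, 2.55], [-1.08, 4.22], [0.17, 2.65], [-2.57, 2.57]. Speed limits (rad/s): [2.79, 2.79, 3.14, 3.14, 3.14, 3.14].

### API

Orientations are given as [roll, pitch, yaw] about the fixed x, y, z axes, in that order (R = Rz(yaw) Ry(pitch) Rx(roll)).
In Python, from bench import robot gives the robot as it stands.
- The arm moves only by the tool servo_tool, never from a script. Its argument "plan" is a list of rows, each a list of 7 numbers: the shift along the tool's x, y, z normalised to -1 to 1, where 1 is 0.1 m, then the turn, a rotation vector about the tool's x, y, z normalised to -1 to 1, where 1 is pi/2 rad, then the finger opening in mm, from 0 to 94. In form: [[x, y, z, ax, ay, az, gripper], ...]. A call has 1 to 12 rows; each row is the pose to reach, as a shift and turn from the pose commanded when the call began, along the tool's axes at that moment; what a row does not reach only later rows make up. A row lasts 1/12 s, in which the tool goes at most 41.7 mm and 7.16 degrees, less where a joint would pass 70% of its speed; a pose out of reach is approached as far as the arm can. A call with a number of a shift or a turn outside -1 to 1 is refused whole. A call with a gripper value outside its range is refused whole. The fingers move at their own pace and stop on an object; the grip force is fixed at half the most. Time passes only in rows, so rows that repeat a pose let the fingers close. It gives the time, the measured TCP pose, the force, the opening and the grip force at its end, in the units of the state.
- robot.get_obs(): the state, without advancing time (a new reading comes with each control period).
- robot.snapshot(name): name is "side" or "top"; returns the picture (420x560x3 uint8, red, green, blue); there is no depth.
- robot.camera_params(name): a dict with "camera_matrix" (3x3 intrinsics, pixels), "rvec" (rotation vector, rad) and "tvec" (3), from world to camera coordinates, as OpenCV has them. Camera axes: x right, y down, z forward; pixel columns grow to the right and rows downward; lengths in m; the calibration is good to about 2 mm. A picture is of the moment at which its call begins. camera_params takes no time and is no camera call.
- robot.close_job(): hands the job in; it is judged then, once.
Trained networks look in the newest picture that a camera, given by its name, has taken for a name from the list of things; names that differ only in an ending like _2 or _b are one class to them, and where a whole thing is asked for, a point or a joint stands for the part that bears it (a point fixed in the world has none). Each returns a list of dicts, best first, with "conf" (0 to 1); they miss things now and then, are a little off and sometimes report something else, mostly with a low value. They report only what shows in the picture. A call takes as long as a camera call. They do not tell look-alikes from the thing itself.
- robot.find_in(thing, camera): "extent" ([centre column, centre row, width, height] in pixels, round what is visible of it).
The state is a dict: "time": time; "joint_positions": joint angles; "qvel": joint speeds; "joint_torque": joint torques, N m; "tool_pos": TCP position; "ee_rot": TCP orientation; "wrist_force": force on the tool from outside, world axes, zero at the start; "wrist_torque": the same for the moment, N m; "width": finger opening in m; "finger_force": force on a finger pad.
Only numpy, scipy, OpenCV 4.12 (cv2) and the standard library are available. Lean on these libraries where they do the work, as an engineer would, in place of code of your own. Each camera call takes 0.05 s, during which the arm holds its last target. There are 200 camera calls.

## Working session

There is one attempt and no reset: what is moved stays moved. The work goes in short steps, Python scripts to look and compute and a tool call to move; the robot and the scene stay as the last step left them, time stands still between calls to the robot, and variables do not carry over. Pictures are saved under pics/ and viewed, at most 10 in all, crops included, and the job is handed in when it is done.

Besides the shell and the picture viewer there is one more tool, called after "Request:" as a command line: name --pt "numbers of a row" for each row, then --argument value for the rest. servo_tool: Moves the arm, as the interface text tells. Scaled input: -1 to 1 covers 0.1 m each way for a shift and pi/2 rad each way for a turn. Its arguments: {"type":"object","properties":{"plan":{"type":"array","items":{"type":"array","items":{"type":"number"}}}},"required":["plan"]}

```bash
mkdir -p pics
python3 - <<'E'
from bench import robot
import cv2
o=robot.get_obs(); print(o['time'],o['tool_pos'],o['ee_rot'],o['width'])
for c in('top','side'):
    im=robot.snapshot(c); cv2.imwrite(f'pics/{c}0.png',im[:,:,::-1])
    p=robot.camera_params(c); print(c,p)
    for t in('gauge','tank','rest','rod','valve','head'):
        print(t,[(round(d['conf'],2),[round(v) for v in d['extent']]) for d in robot.find_in(t,c)[:3]])
E
```

```text
0.0 [ 0.15178787 -0.5281102   0.2212924 ] [-3.13938065e+00 -1.87462435e-04  2.79815449e-01] 0.09406923430714256
top {'camera_matrix': array([[400.70046878,   0.        , 282.02776623],
       [  0.        , 400.70046878, 206.31938934],
       [  0.        ,   0.        ,   1.        ]]), 'rvec': array([ 2.1671599 , -2.19540808,  0.09362593]), 'tvec': array([-0.11512242,  0.52988819,  0.98847017])}
gauge [(0.86, [162, 207, 54, 4])]
tank [(0.97, [377, 292, 100, 68]), (0.96, [452, 174, 104, 64]), (0.9, [304, 210, 101, 47])]
rest [(0.8, [170, 207, 39, 33]), (0.42, [289, 256, 40, 58])]
rod []
valve [(0.87, [451, 171, 102, 64]), (0.71, [381, 292, 99, 65]), (0.6, [304, 210, 99, 47])]
head [(0.7, [162, 205, 56, 6])]
side {'camera_matrix': array([[447.40615664,   0.        , 281.6720391 ],
       [  0.        , 447.40615664, 206.97525656],
       [  0.        ,   0.        ,   1.        ]]), 'rvec': array([ 2.44518179, -0.27932416,  0.10275926]), 'tvec': array([-0.52610647,  0.08307696,  1.33631705])}
gauge [(0.58, [270, 155, 14, 33])]
tank [(0.95, [291, 232, 46, 92]), (0.67, [358, 349, 52, 113]), (0.62, [226, 302, 56, 108])]
rest []
rod []
valve [(0.95, [290, 237, 48, 90]), (0.61, [225, 302, 53, 112]), (0.55, [358, 349, 50, 112])]
head [(0.57, [269, 157, 11, 29])]
```

Run:
```python
import cv2
for c in('top','side'):
    im=cv2.imread(f'pics/{c}0.png'); cv2.imwrite(f'pics/{c}0b.png',cv2.resize(im,(800,600),interpolation=cv2.INTER_CUBIC))
```

```text
(no output)
```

View pics/top0b.png

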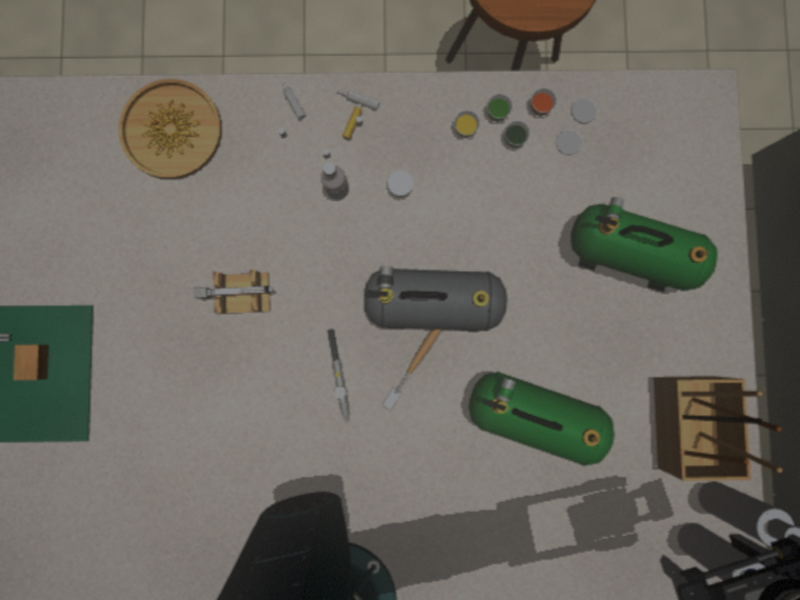

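View pics/side0b.png

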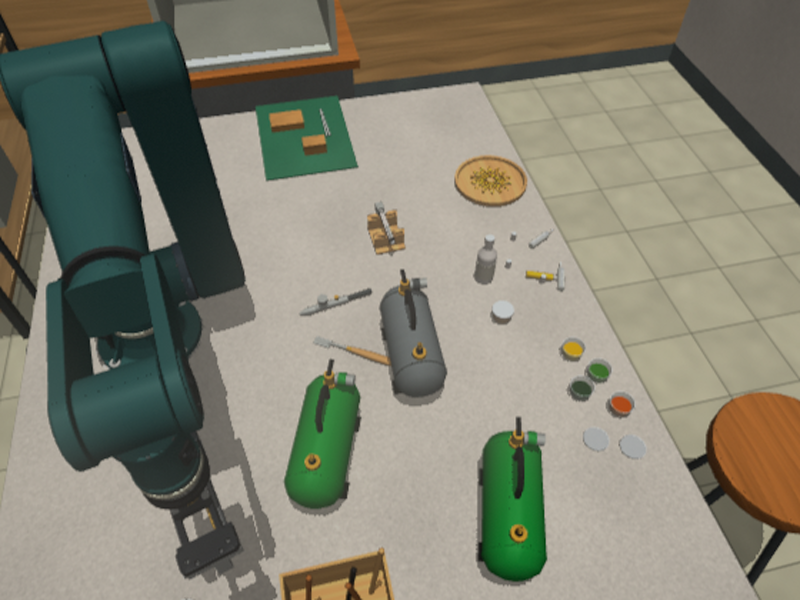

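The top view shows the rest and gauge at about (169,204) native px, with the head at the left end and the tube pointing right. The grey tank's centre is near (304,210) and its valve is at about (337,209). In the side view the gauge head is at about (265,145) and the valve at about (293,245). Next I'll zoom in on these features.

Run:
```python
import cv2,numpy as np
def crop(c,x,y,w=66,h=50,s=6):
    im=cv2.imread(f'pics/{c}0.png')[y:y+h,x:x+w]
    im=cv2.resize(im,(400,300),interpolation=cv2.INTER_CUBIC)
    im=np.clip(im*1.4,0,255).astype(np.uint8)
    for k in range(0,w,10):
        cv2.putText(im,str(x+k),(int(k*400/w),8),0,.3,(0,0,255)); cv2.line(im,(int((k)*400/w),10),(int(k*400/w),16),(0,0,255))
    for k in range(0,h,10):
        cv2.putText(im,str(y+k),(0,int(k*300/h)+4),0,.3,(255,0,0)); cv2.line(im,(22,int(k*300/h)),(28,int(k*300/h)),(255,0,0))
    return im
a=np.hstack([crop('top',133,182),crop('top',304,185)]);b=np.hstack([crop('side',238,133),crop('side',262,222)])
cv2.imwrite('pics/crops.png',np.vstack([a,b]))
```

```text
(no output)
```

View pics/crops.png

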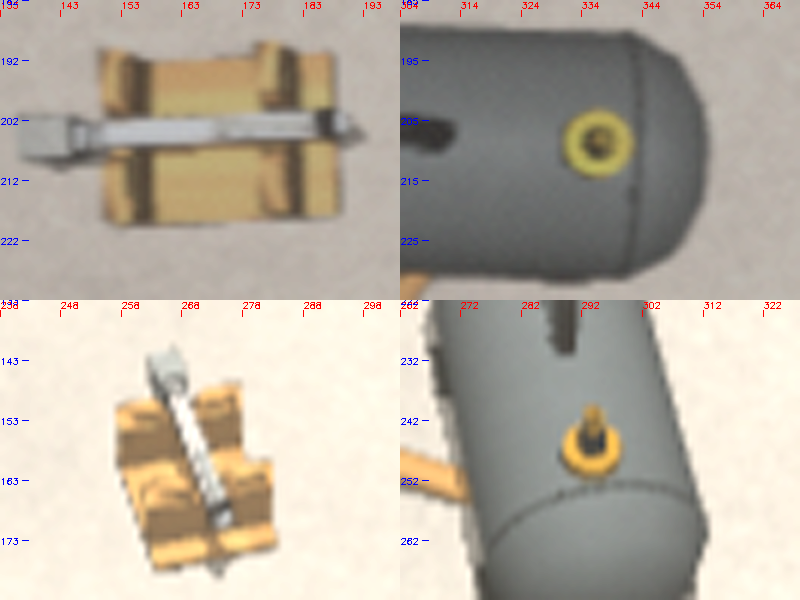

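The crops show the gauge head at top (140,205), the base's right corners at top (189.3,217.8) and (188.3,190.7), the bung at top (336.5,208.8), and in the side view the bung at (293.7,246.3). I'll fit the poses from these points.

```bash
cat > h.py <<'E'
import numpy as np,cv2
from bench import robot
P={c:robot.camera_params(c) for c in('top','side')}
def proj(c,X):
    p=P[c]; return cv2.projectPoints(np.atleast_2d(np.array(X,float)),p['rvec'],p['tvec'],p['camera_matrix'],None)[0][:,0]
def ray(c,uv,z):
    p=P[c];R=cv2.Rodrigues(p['rvec'])[0];C=-R.T@p['tvec'];d=R.T@np.linalg.solve(p['camera_matrix'],[*uv,1]);return C+d*(z-C[2])/d[2]
def place(q,X):
    c,s=np.cos(q[2]),np.sin(q[2]);X=np.atleast_2d(X);return np.c_[q[0]+c*X[:,0]-s*X[:,1],q[1]+s*X[:,0]+c*X[:,1],X[:,2]]
E
python3 - <<'E'
from h import *
from scipy.optimize import least_squares
print('bung top',ray('top',(336.5,208.8),.12),'side',ray('side',(293.7,246.3),.12))
print('cam C',[(-cv2.Rodrigues(P[c]['rvec'])[0].T@P[c]['tvec']).round(3) for c in P])
obs=[('top',(189.3,217.8),(.037,-.035,.008)),('top',(188.3,190.7),(.037,.035,.008)),
('top',(150.2,219.3),(-.047,-.035,.051)),('top',(149.5,190.3),(-.047,.035,.051)),
('side',(283.7,172.8),(.037,.035,.0)),('side',(263.1,178),(.037,-.035,0)),
('side',(262.4,142.7),(-.081,-.009,.054)),('side',(267.4,140.8),(-.081,.009,.054)),
('top',(136,201.5),(-.081,.009,.054)),('top',(136,209.3),(-.081,-.009,.054)),('top',(186.8,202.5),(.044,0,.0495))]
def f(q,cs=('top','side')): return np.concatenate([(proj(c,place(q,X))[0]-uv) for c,uv,X in obs if c in cs])
q0=[*ray('top',(170,205),.01)[:2],-1.57]
for cs in [('top','side'),('top',),('side',)]:
    r=least_squares(f,q0,args=(cs,),loss='soft_l1');print(cs,r.x.round(4),r.fun.reshape(-1,2).round(1).tolist())
# tank ends: shell silhouette at z~.062
print('tank', [ray('top',uv,.062).round(4) for uv in [(254.5,210),(354.5,210)]])
print('head', place(least_squares(f,q0).x,[[-.07,0,.042]]))
print(robot.get_obs()['time'])
E
```

```text
bung top [ 0.51304197 -0.24543923  0.12      ] side [ 0.51516439 -0.24473505  0.12      ]
cam C [array([ 0.446, -0.118,  1.029]), array([ 0.333, -0.877,  1.09 ])]
('top', 'side') [ 0.5368  0.1542 -1.5273] [[-0.4, -0.1], [-0.4, -0.2], [0.2, -0.6], [0.1, -0.1], [-0.4, 2.3], [-0.1, 1.2], [-0.9, -0.6], [-0.8, 0.3], [-0.4, -0.1], [-0.2, -0.5], [0.6, -0.1]]
('top',) [ 0.5362  0.1539 -1.5253] [[-0.3, 0.1], [-0.4, -0.1], [0.4, -0.3], [0.2, 0.2], [-0.3, 0.2], [-0.1, -0.2], [0.6, 0.1]]
('side',) [ 0.5393  0.1575 -1.5346] [[0.1, 1.5], [0.3, 0.3], [-0.3, -1.4], [-0.1, -0.4]]
tank [array([ 0.517 , -0.0551,  0.062 ]), array([ 0.5139, -0.2971,  0.062 ])]
head [[0.53377267 0.22433575 0.042     ]]
0.7
```

Request:
servo_tool --pt "1 -1 -0.3 0 0 -0.85 94" --pt "1 -1 -0.3 0 0 -0.85 94" --pt "1 -1 -0.3 0 0 -0.85 94" --pt "1 -1 -0.3 0 0 -0.85 94" --pt "1 -1 -0.3 0 0 -0.85 94" --pt "1 -1 -0.3 0 0 -0.85 94" --pt "1 -1 -0.3 0 0 -0.85 94" --pt "1 -1 -0.3 0 0 -0.85 94" --pt "1 -1 -0.3 0 0 -0.85 94" --pt "1 -1 -0.3 0 0 -0.85 94" --pt "1 -1 -0.3 0 0 -0.85 94" --pt "1 -1 -0.3 0 0 -0.85 94"

```text
time: 1.7
tool_pos: [0.2204, -0.4049, 0.2526]
ee_rot: [3.142, 0.0, 1.616]
wrist_force: [-0.6, -0.2, -0.3]
width: 0.0936
finger_force: 0.0
```

Request:
servo_tool --pt "1 0.5 0 0 0 0 94" --pt "1 0.5 0 0 0 0 94" --pt "1 0.5 0 0 0 0 94" --pt "1 0.5 0 0 0 0 94"

```text
time: 2.03
tool_pos: [0.2674, -0.2993, 0.2532]
ee_rot: [3.139, -0.0, 1.618]
wrist_force: [0.1, -0.8, 0.2]
width: 0.0939
finger_force: 0.0
```

Request:
servo_tool --pt "1 0.5 0 0 0 0 94" --pt "1 0.5 0 0 0 0 94" --pt "1 0.5 0 0 0 0 94" --pt "1 0.5 0 0 0 0 94"

```text
time: 2.37
tool_pos: [0.3128, -0.1976, 0.253]
ee_rot: [3.14, -0.001, 1.619]
wrist_force: [-0.1, 0.1, -0.1]
width: 0.0943
finger_force: 0.0
```

Request:
servo_tool --pt "1 0.5 0 0 0 0 94" --pt "1 0.5 0 0 0 0 94" --pt "1 0.5 0 0 0 0 94" --pt "1 0.5 0 0 0 0 94"

```text
time: 2.7
tool_pos: [0.3583, -0.096, 0.2526]
ee_rot: [3.14, -0.001, 1.619]
wrist_force: [-0.9, -0.6, 1.3]
width: 0.0937
finger_force: 0.0
```

Request:
servo_tool --pt "1 0.5 0 0 0 0 94" --pt "1 0.5 0 0 0 0 94" --pt "1 0.5 0 0 0 0 94" --pt "1 0.5 0 0 0 0 94"

```text
time: 3.03
tool_pos: [0.404, 0.0056, 0.2521]
ee_rot: [3.141, -0.001, 1.618]
wrist_force: [-0.9, -1.2, 0.2]
width: 0.0939
finger_force: 0.0
```

Request:
servo_tool --pt "1 0.5 0 0 0 0 94" --pt "1 0.5 0 0 0 0 94" --pt "1 0.5 0 0 0 0 94" --pt "1 0.5 0 0 0 0 94"

```text
time: 3.37
tool_pos: [0.4497, 0.1072, 0.2516]
ee_rot: [-3.141, -0.001, 1.617]
wrist_force: [-0.9, -0.7, -0.1]
width: 0.0939
finger_force: 0.0
```

Request:
servo_tool --pt "1 0.5 0 0 0 0 94" --pt "1 0.5 0 0 0 0 94" --pt "1 0.5 0 0 0 0 94" --pt "1 0.5 0 0 0 0 94"

```text
time: 3.7
tool_pos: [0.4954, 0.209, 0.251]
ee_rot: [-3.14, -0.0, 1.616]
wrist_force: [-0.1, -0.2, 1.0]
width: 0.0939
finger_force: 0.0
```

Request:
servo_tool --pt "0.13 0.39 0.3 0 0 0 94" --pt "0.13 0.39 1 0 0 0 94" --pt "0.13 0.39 1 0 0 0 94" --pt "0.13 0.39 1 0 0 0 94" --pt "0.13 0.39 1 0 0 0 60" --pt "0.13 0.39 1 0 0 0 60"

```text
time: 4.2
tool_pos: [0.5332, 0.221, 0.1548]
ee_rot: [3.139, -0.0, 1.613]
wrist_force: [0.3, 0.3, 1.5]
width: 0.0838
finger_force: 0.0
```

Run:
```python
from h import *
o=robot.get_obs();t=o['tool_pos'];print(t,o['ee_rot'],o['width'])
out=[]
for c in('top','side'):
    im=robot.snapshot(c)[:,:,::-1].copy();cv2.imwrite(f'pics/{c}1.png',im)
    X=[[.5335,.224,.042],t+[0,0,-.017]]
    u=proj(c,X);u0=np.clip(u[0].astype(int)-[33,25],0,None)
    w=cv2.resize(im[u0[1]:u0[1]+50,u0[0]:u0[0]+66],(400,300),interpolation=cv2.INTER_CUBIC)
    for p,col in zip(u,[(0,0,255),(255,0,0)]):cv2.drawMarker(w,tuple(((p-u0+.5)*6.03).astype(int)),col,0,10)
    out.append(w)
cv2.imwrite('pics/c1.png',np.hstack(out))
```

```text
[0.53315539 0.22102518 0.15483531] [ 3.13863221e+00 -6.82181365e-05  1.61305934e+00] 0.08375609001255431
```

View pics/c1.png

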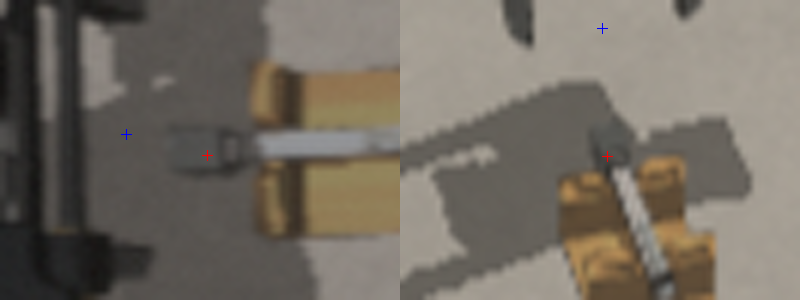

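The markers agree with the visible head: top crop centre about (196,152), side crop about (607,137). Now I'll descend.

Request:
servo_tool --pt "0.03 0 0.3 0 0 0 60" --pt "0.03 0 0.6 0 0 0 50" --pt "0.03 0 0.8 0 0 0 50" --pt "0.03 0 0.9 0 0 0 50" --pt "0.03 0 1 0 0 0 50" --pt "0.03 0 1 0 0 0 50" --pt "0.03 0 1 0 0 0 50" --pt "0.03 0 1 0 0 0 50"

```text
time: 4.97
tool_pos: [0.5332, 0.2259, 0.0546]
ee_rot: [3.138, -0.001, 1.615]
wrist_force: [0.6, 0.4, 0.6]
width: 0.0501
finger_force: 0.0
```

Request:
servo_tool --pt "-0.02 0 0.08 0 0 0 40" --pt "-0.02 0 0.145 0 0 0 30" --pt "-0.02 0 0.145 0 0 0 25" --pt "-0.02 0 0.145 0 0 0 20" --pt "-0.02 0 0.145 0 0 0 16" --pt "-0.02 0 0.145 0 0 0 10" --pt "-0.02 0 0.145 0 0 0 10" --pt "-0.02 0 0.145 0 0 0 10"

```text
time: 5.63
tool_pos: [0.5324, 0.2235, 0.0381]
ee_rot: [3.14, 0.0, 1.615]
wrist_force: [0.9, -0.0, -2.3]
width: 0.0177
finger_force: 29.6
```

Request:
servo_tool --pt "0 0 -0.1 0 0 0 10" --pt "0 0 -0.25 0 0 0 10" --pt "0 0 -0.45 0 0 0 10" --pt "0 0 -0.7 0 0 0 10" --pt "0 0 -1 0 0 0 10" --pt "0 0 -1 0 0 0 10" --pt "0 0 -1 0 0 0 10"

```text
time: 6.22
tool_pos: [0.5329, 0.224, 0.1406]
ee_rot: [3.137, -0.001, 1.615]
wrist_force: [0.6, -0.5, -1.3]
width: 0.0178
finger_force: 29.6
```

Request:
servo_tool --pt "0 0 -0.2 0 0 0 10" --pt "0 0 -0.4 0 0 0 10" --pt "0 0 -0.7 0 0 0 10" --pt "0 0 -1 0 0 0 10" --pt "0 0 -1 0 0 0 10" --pt "0 0 -1 0 0 0 10"

```text
time: 6.72
tool_pos: [0.5321, 0.2236, 0.2382]
ee_rot: [3.14, -0.0, 1.615]
wrist_force: [-0.9, -0.5, -0.6]
width: 0.0179
finger_force: 29.6
```

Request:
servo_tool --pt "-0.15 0 0 0 0 0 10" --pt "-0.4 -0.03 0 0 0 0 10" --pt "-0.7 -0.06 0 0 0 0 10" --pt "-1 -0.08 0 0 0 0 10"

```text
time: 7.05
tool_pos: [0.5265, 0.1224, 0.2337]
ee_rot: [-3.134, 0.001, 1.617]
wrist_force: [0.1, -0.4, -0.5]
width: 0.0181
finger_force: 29.6
```

Request:
servo_tool --pt "-0.3 -0.02 0 0 0 0 10" --pt "-0.6 -0.05 0 0 0 0 10" --pt "-1 -0.08 0 0 0 0 10"

```text
time: 7.3
tool_pos: [0.5229, 0.0229, 0.2339]
ee_rot: [-3.135, -0.002, 1.617]
wrist_force: [-0.6, -0.7, -0.7]
width: 0.0178
finger_force: 29.6
```

Request:
servo_tool --pt "-0.3 -0.02 0 0 0 0 10" --pt "-0.6 -0.05 0 0 0 0 10" --pt "-1 -0.08 0 0 0 0 10"

```text
time: 7.55
tool_pos: [0.5194, -0.0772, 0.2341]
ee_rot: [-3.135, -0.003, 1.617]
wrist_force: [-0.6, -0.6, -0.2]
width: 0.018
finger_force: 29.6
```

Request:
servo_tool --pt "-0.3 -0.02 0 0 0 0 10" --pt "-0.6 -0.05 0 0 0 0 10" --pt "-0.9 -0.08 0 0 0 0 10" --pt "-1 -0.08 0 0 0 0 10"

```text
time: 7.88
tool_pos: [0.5155, -0.1807, 0.2336]
ee_rot: [-3.135, -0.001, 1.611]
wrist_force: [-0.6, 0.8, -1.3]
width: 0.0183
finger_force: 29.6
```

Request:
servo_tool --pt "-0.25 -0.02 0 0 0 0 10" --pt "-0.5 -0.05 0 0 0 0 10" --pt "-0.67 -0.06 0 0 0 0 10" --pt "-0.67 -0.06 0 0 0 0 10" --pt "-0.67 -0.06 0 0 0 0 10" --pt "-0.67 -0.06 0 0 0 0 10" --pt "-0.67 -0.06 0 0 0 0 10"

```text
time: 8.47
tool_pos: [0.5145, -0.2432, 0.2371]
ee_rot: [-3.14, -0.001, 1.617]
wrist_force: [-0.2, 0.4, -0.6]
width: 0.0179
finger_force: 29.6
```

Run:
```python
from h import *
o=robot.get_obs();t=o['tool_pos'];print(t,o['ee_rot'],o['width'],o['wrist_force'])
G=lambda x,y,z:place([t[0],t[1],-1.527],[[x,y,z]])[0]+[0,0,t[2]-.0255]
out=[]
for c,off in(('top',(20,25)),('side',(33,18))):
    im=robot.snapshot(c)[:,:,::-1].copy();cv2.imwrite(f'pics/{c}2.png',im)
    u=proj(c,[G(0,0,0),G(.117,0,.03),G(0,0,.04),[.514,-.245,.12],[.514,-.245,.144]]);u0=np.clip(u[1 if c=='top' else 0].astype(int)-[off[0]+20,off[1]],0,None)
    w=cv2.resize(im[u0[1]:u0[1]+75,u0[0]:u0[0]+100],(400,300),interpolation=cv2.INTER_CUBIC)
    w=np.clip(w*1.4,0,255).astype(np.uint8)
    for p,col in zip(u,[(0,0,255),(0,0,255),(0,0,255),(255,0,0),(255,0,0)]):cv2.drawMarker(w,tuple(((p-u0+.5)*4).astype(int)),col,0,8)
    out.append(w);print(c,u0,u.round(1).tolist())
cv2.imwrite('pics/c2.png',cv2.resize(np.hstack(out),(800,300)))
```

```text
[ 0.51454611 -0.24319355  0.23710836] [-3.14040290e+00 -1.44656982e-03  1.61658574e+00] 0.01794511381166122 [-0.20450998  0.35313054 -0.56595306]
top [362 175] [[341.6, 204.7], [402.9, 200.1], [344.7, 202.9], [336.3, 208.4], [337.8, 207.6]]
side [241 206] [[294.2, 224.8], [309.4, 257.0], [294.6, 214.7], [293.3, 246.5], [293.5, 241.2]]
```

View pics/c2.png

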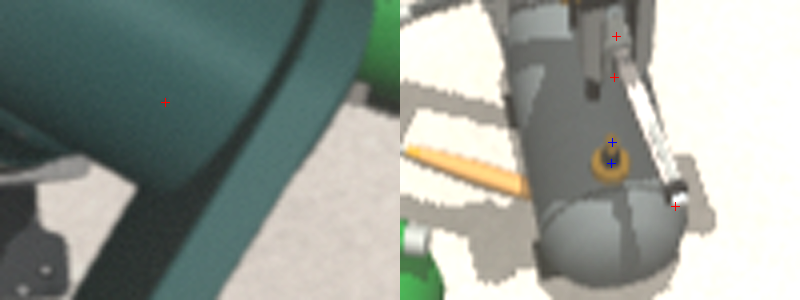

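The side crop shows the held tube end at about (676,200), on its predicted marker. The stem is at about (612,150) and on its prediction too. I'll come down to just above the rim.

Request:
servo_tool --pt "-0.02 0 0.15 0 0 0 10" --pt "-0.02 0 0.35 0 0 0 10" --pt "-0.02 0 0.5 0 0 0 10" --pt "-0.02 0 0.58 0 0 0 10" --pt "-0.02 0 0.58 0 0 0 10" --pt "-0.02 0 0.58 0 0 0 10" --pt "-0.02 0 0.58 0 0 0 10"

```text
time: 9.15
tool_pos: [0.5153, -0.2468, 0.1814]
ee_rot: [3.14, 0.001, 1.615]
wrist_force: [-0.8, -0.1, -0.3]
width: 0.0178
finger_force: 29.6
```

Run:
```python
from h import *
o=robot.get_obs();t=o['tool_pos'];print(t,o['ee_rot'],o['width'],o['wrist_force'])
im=robot.snapshot('side')[:,:,::-1].copy();cv2.imwrite('pics/side3.png',im)
m=t+[0,0.001,-.0245]
u=proj('side',[m,[.514,-.245,.12],[.514,-.245,.144]]);print(u.round(1).tolist())
w=cv2.resize(im[215:265,262:322],(720,600),interpolation=cv2.INTER_CUBIC)
w=np.clip(w*1.5,0,255).astype(np.uint8)
for p,col in zip(u,[(0,0,255),(255,0,0),(255,0,0)]):cv2.drawMarker(w,tuple(((p-[262,215]+.5)*12).astype(int)),col,0,8)
cv2.imwrite('pics/c3.png',w)
```

```text
[ 0.5153312  -0.24683185  0.18141212] [3.13960575e+00 1.33247716e-03 1.61533558e+00] 0.017796256561947908 [-0.81751573 -0.06153284 -0.27802182]
[[294.2, 238.5], [293.3, 246.5], [293.5, 241.2]]
```

View pics/c3.png

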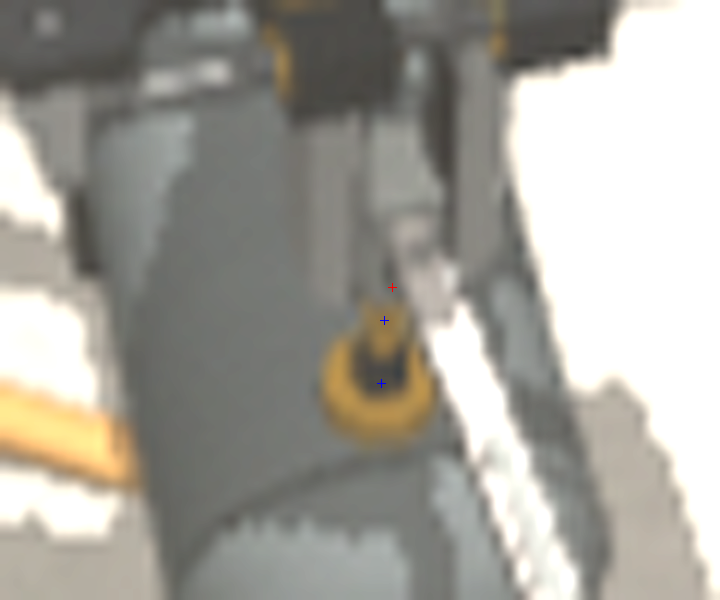

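The side crop puts the stem at about (383,310) and the head between the fingers at about (405,190). Allowing for perspective, they line up within about 1 mm. Now I'll feel downward.

Request:
servo_tool --pt "0 0 0.03 0 0 0 10" --pt "0 0 0.06 0 0 0 10" --pt "0 0 0.08 0 0 0 10" --pt "0 0 0.08 0 0 0 10" --pt "0 0 0.08 0 0 0 10"

```text
time: 9.62
tool_pos: [0.5145, -0.2467, 0.1717]
ee_rot: [-3.141, -0.0, 1.615]
wrist_force: [-0.9, -0.3, -0.9]
width: 0.0179
finger_force: 29.6
```

Request:
servo_tool --pt "0 0 0.01 0 0 0 10" --pt "0 0 0.02 0 0 0 10" --pt "0 0 0.03 0 0 0 10" --pt "0 0 0.03 0 0 0 10"

```text
time: 9.95
tool_pos: [0.5146, -0.2467, 0.1687]
ee_rot: [-3.141, -0.0, 1.615]
wrist_force: [0.6, -1.2, -0.8]
width: 0.0182
finger_force: 29.6
```

Request:
servo_tool --pt "0 0 0.01 0 0 0 10" --pt "0 0 0.02 0 0 0 10" --pt "0 0 0.03 0 0 0 10" --pt "0 0 0.03 0 0 0 10"

```text
time: 10.28
tool_pos: [0.5146, -0.2467, 0.1657]
ee_rot: [-3.141, -0.0, 1.615]
wrist_force: [0.0, -0.5, -1.1]
width: 0.0179
finger_force: 29.6
```

Request:
servo_tool --pt "0 0 0.01 0 0 0 10" --pt "0 0 0.02 0 0 0 10" --pt "0 0 0.02 0 0 0 10"

```text
time: 10.53
tool_pos: [0.5147, -0.2467, 0.1638]
ee_rot: [-3.142, 0.0, 1.615]
wrist_force: [0.1, 0.0, -0.1]
width: 0.0176
finger_force: 29.6
```

Request:
servo_tool --pt "0 0 0.01 0 0 0 10" --pt "0 0 0.02 0 0 0 10" --pt "0 0 0.02 0 0 0 10"

```text
time: 10.78
tool_pos: [0.5148, -0.2469, 0.1627]
ee_rot: [3.141, 0.001, 1.615]
wrist_force: [-0.8, 1.0, 2.0]
width: 0.018
finger_force: 29.6
```

Request:
servo_tool --pt "0 0 0.01 0 0 0 10" --pt "0 0 0.01 0 0 0 10" --pt "0 0 0.01 0 0 0 10"

```text
time: 11.03
tool_pos: [0.5149, -0.2469, 0.1618]
ee_rot: [3.141, 0.001, 1.615]
wrist_force: [-0.7, 0.5, 5.6]
width: 0.0175
finger_force: 29.6
```

Request:
servo_tool --pt "0 0 0.01 0 0 0 10" --pt "0 0 0.01 0 0 0 10" --pt "0 0 0.01 0 0 0 10"

```text
time: 11.28
tool_pos: [0.5149, -0.2469, 0.1609]
ee_rot: [3.141, 0.001, 1.615]
wrist_force: [-1.7, 1.2, 5.0]
width: 0.0182
finger_force: 29.6
```

Request:
servo_tool --pt "0 0 0.01 0 0 0 10" --pt "0 0 0.01 0 0 0 10" --pt "0 0 0.01 0 0 0 10"

```text
time: 11.53
tool_pos: [0.5149, -0.2469, 0.1601]
ee_rot: [3.14, 0.001, 1.615]
wrist_force: [-1.8, 1.4, 5.9]
width: 0.0178
finger_force: 29.6
```

Request:
servo_tool --pt "0 0 0.01 0 0 0 10" --pt "0 0 0.01 0 0 0 10" --pt "0 0 0.01 0 0 0 10"

```text
time: 11.78
tool_pos: [0.5149, -0.2469, 0.1591]
ee_rot: [3.14, 0.001, 1.615]
wrist_force: [-1.2, 0.6, 6.0]
width: 0.0178
finger_force: 29.6
```

Request:
servo_tool --pt "0 0 0.01 0 0 0 10" --pt "0 0 0.01 0 0 0 10" --pt "0 0 0.01 0 0 0 10"

```text
time: 12.03
tool_pos: [0.5149, -0.2469, 0.1581]
ee_rot: [3.14, 0.001, 1.615]
wrist_force: [-1.8, 0.1, 6.3]
width: 0.0177
finger_force: 29.6
```

Request:
servo_tool --pt "0 0 0.005 0 0 0 10" --pt "0 0 0.005 0 0 0 10" --pt "0 0 0.005 0 0 0 10"

```text
time: 12.28
tool_pos: [0.5149, -0.2469, 0.158]
ee_rot: [3.14, 0.001, 1.615]
wrist_force: [-2.0, 1.8, 6.7]
width: 0.018
finger_force: 29.6
```

Request:
servo_tool --pt "0 0 0.005 0 0 0 10" --pt "0 0 0.005 0 0 0 10" --pt "0 0 0.005 0 0 0 10"

```text
time: 12.53
tool_pos: [0.515, -0.2469, 0.158]
ee_rot: [3.14, 0.001, 1.615]
wrist_force: [-1.8, 1.1, 8.9]
width: 0.0183
finger_force: 29.6
```

Request:
servo_tool --pt "0 0 0.005 0 0 0 10" --pt "0 0 0.01 0 0 0 10" --pt "0 0 0.01 0 0 0 10"

```text
time: 12.78
tool_pos: [0.515, -0.2469, 0.1579]
ee_rot: [3.139, 0.002, 1.615]
wrist_force: [-4.5, 1.1, 12.3]
width: 0.0184
finger_force: 29.6
```

Request:
servo_tool --pt "0 -0.005 0 0 0 0 10" --pt "0 -0.008 0.005 0 0 0 10" --pt "0 -0.008 0.01 0 0 0 10" --pt "0 -0.008 0.01 0 0 0 10"

```text
time: 13.12
tool_pos: [0.5149, -0.247, 0.1579]
ee_rot: [3.137, 0.002, 1.615]
wrist_force: [-3.2, 1.6, 14.0]
width: 0.0178
finger_force: 29.6
```

Request:
servo_tool --pt "0 -0.003 0.005 0 0 0 10" --pt "0 -0.005 0.012 0 0 0 10" --pt "0 -0.005 0.012 0 0 0 10" --pt "0 -0.005 0.012 0 0 0 10"

```text
time: 13.45
tool_pos: [0.5149, -0.247, 0.1578]
ee_rot: [3.136, 0.003, 1.615]
wrist_force: [-2.9, 3.4, 16.5]
width: 0.0179
finger_force: 29.6
```

Request:
servo_tool --pt "0.002 -0.003 0.005 0 0 0 10" --pt "0.002 -0.003 0.01 0 0 0 10" --pt "0.002 -0.003 0.01 0 0 0 10" --pt "0.002 -0.003 0.01 0 0 0 10"

```text
time: 13.78
tool_pos: [0.5148, -0.2469, 0.1577]
ee_rot: [3.134, 0.003, 1.615]
wrist_force: [-4.4, 4.7, 19.5]
width: 0.0175
finger_force: 29.9
```

Request:
servo_tool --pt "0 0 0 0 0 0 10" --pt "0 0 0 0 0 0 10" --pt "0 0 0 0 0 0 10" --pt "0 0 0 0 0 0 10" --pt "0 0 0 0 0 0 10" --pt "0 0 0 0 0 0 10" --pt "0 0 0 0 0 0 10" --pt "0 0 0 0 0 0 10" --pt "0 0 0 0 0 0 10" --pt "0 0 0 0 0 0 10" --pt "0 0 0 0 0 0 10" --pt "0 0 0 0 0 0 10"

```text
time: 14.78
tool_pos: [0.5148, -0.2469, 0.1577]
ee_rot: [3.134, 0.003, 1.615]
wrist_force: [-4.0, 3.6, 19.3]
width: 0.0177
finger_force: 29.9
```

Request:
servo_tool --pt "0 0 -0.02 0 0 0 10" --pt "0 0 -0.05 0 0 0 10" --pt "0 0 -0.1 0 0 0 10" --pt "0 0 -0.17 0 0 0 10" --pt "0 0 -0.26 0 0 0 10" --pt "0 0 -0.4 0 0 0 10" --pt "0 0 -0.6 0 0 0 10" --pt "0 0 -0.85 0 0 0 10" --pt "0 0 -0.85 0 0 0 10" --pt "0 0 -0.85 0 0 0 10" --pt "0 0 -0.85 0 0 0 10"

```text
time: 15.7
tool_pos: [0.5126, -0.2464, 0.2351]
ee_rot: [-3.139, -0.001, 1.615]
wrist_force: [0.8, -0.3, -1.0]
width: 0.0181
finger_force: 29.9
```

Run:
```python
from h import *
o=robot.get_obs();t=o['tool_pos'];print(t,o['ee_rot'],o['width'],o['wrist_force'])
G=lambda x,y,z:place([t[0],t[1]+.0005,-1.527],[[x,y,z]])[0]+[0,0,t[2]-.0245]
im=robot.snapshot('side')[:,:,::-1].copy();cv2.imwrite('pics/side4.png',im)
u=proj('side',[G(0,0,0),G(0,0,.04),G(.117,0,.03),G(.145,0,.03)]);print(u.round(1).tolist())
o0=np.array([265,200]);w=cv2.resize(im[200:275,265:365],(800,600),interpolation=cv2.INTER_CUBIC)
for p in u:cv2.drawMarker(w,tuple(((p-o0+.5)*8).astype(int)),(0,0,255),0,8)
cv2.imwrite('pics/c4.png',w)
```

```text
[ 0.51257833 -0.24638615  0.23511673] [-3.13949183e+00 -1.22366125e-03  1.61492253e+00] 0.018061520804084345 [ 0.77824149 -0.28969883 -0.99737971]
[[293.7, 226.0], [294.0, 216.0], [308.9, 258.4], [312.8, 268.8]]
```

View pics/c4.png

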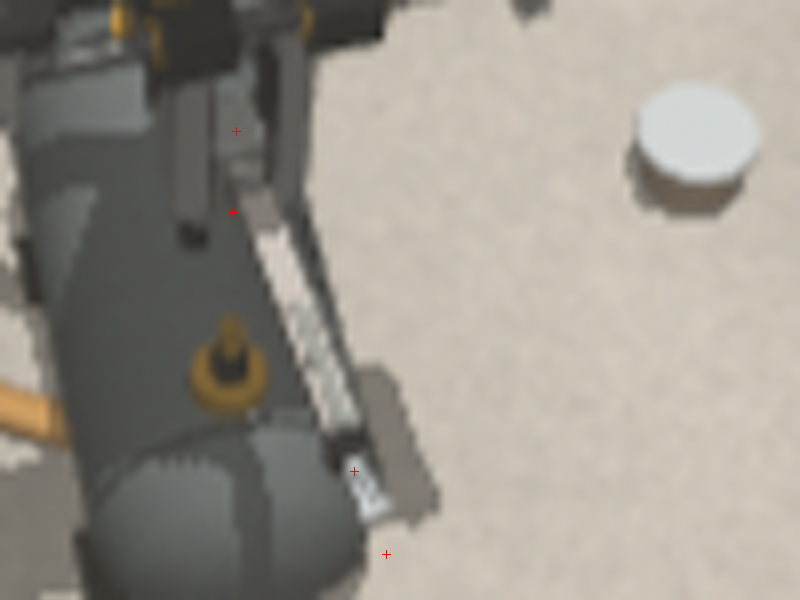

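The side crop shows the white rod standing out past the black collar at (350,440), with its tip at about (375,515), roughly 20 mm out. The gauge is still straight in the jaws. I'll carry it back.

Request:
servo_tool --pt "0.15 0.01 0 0 0 0 10" --pt "0.4 0.03 0 0 0 0 10" --pt "0.7 0.06 0 0 0 0 10" --pt "1 0.09 0 0 0 0 10"

```text
time: 16.08
tool_pos: [0.5168, -0.1443, 0.235]
ee_rot: [-3.139, -0.002, 1.614]
wrist_force: [0.4, -0.8, -1.1]
width: 0.0177
finger_force: 29.9
```

Request:
servo_tool --pt "0.3 0.03 0 0 0 0 10" --pt "0.6 0.06 0 0 0 0 10" --pt "1 0.09 0 0 0 0 10"

```text
time: 16.33
tool_pos: [0.5212, -0.0446, 0.2351]
ee_rot: [-3.139, -0.0, 1.613]
wrist_force: [0.7, 0.1, -0.4]
width: 0.0182
finger_force: 29.9
```

Request:
servo_tool --pt "0.3 0.03 0 0 0 0 10" --pt "0.6 0.06 0 0 0 0 10" --pt "1 0.09 0 0 0 0 10"

```text
time: 16.58
tool_pos: [0.5256, 0.0558, 0.2353]
ee_rot: [-3.139, 0.0, 1.614]
wrist_force: [0.7, 0.1, -1.5]
width: 0.0174
finger_force: 29.9
```

Request:
servo_tool --pt "0.3 0.03 0 0 0 0 10" --pt "0.6 0.06 0 0 0 0 10" --pt "0.9 0.08 0 0 0 0 10" --pt "1 0.09 0 0 0 0 10"

```text
time: 16.92
tool_pos: [0.5296, 0.1592, 0.2351]
ee_rot: [-3.138, -0.002, 1.62]
wrist_force: [0.2, -0.6, -0.8]
width: 0.0178
finger_force: 29.9
```

Request:
servo_tool --pt "0.25 0.02 0 0 0 0 10" --pt "0.5 0.04 0 0 0 0 10" --pt "0.69 0.05 0 0 0 0 10" --pt "0.69 0.05 0 0 0 0 10" --pt "0.69 0.05 0 0 0 0 10" --pt "0.69 0.05 0 0 0 0 10" --pt "0.69 0.05 0 0 0 0 10" --pt "0.69 0.05 0 0 0 0 10"

```text
time: 17.58
tool_pos: [0.5333, 0.2226, 0.2367]
ee_rot: [-3.141, 0.0, 1.613]
wrist_force: [-0.8, 0.5, -0.4]
width: 0.0179
finger_force: 29.9
```

Request:
servo_tool --pt "0.01 -0.005 0.2 0 0 0 10" --pt "0.01 -0.005 0.4 0 0 0 10" --pt "0.01 -0.005 0.7 0 0 0 10" --pt "0.01 -0.005 0.9 0 0 0 10" --pt "0.01 -0.005 1 0 0 0 10" --pt "0.01 -0.005 1 0 0 0 10"

```text
time: 18.08
tool_pos: [0.5311, 0.2234, 0.1336]
ee_rot: [-3.136, 0.002, 1.614]
wrist_force: [-0.5, -0.5, -1.3]
width: 0.0182
finger_force: 29.9
```

Request:
servo_tool --pt "0 0 0.2 0 0 0 10" --pt "0 0 0.4 0 0 0 10" --pt "0 0 0.6 0 0 0 10" --pt "0 0 0.74 0 0 0 10" --pt "0 0 0.74 0 0 0 10" --pt "0 0 0.74 0 0 0 10" --pt "0 0 0.74 0 0 0 10"

```text
time: 18.67
tool_pos: [0.5343, 0.225, 0.0651]
ee_rot: [3.138, -0.001, 1.615]
wrist_force: [0.5, 0.2, -0.3]
width: 0.0177
finger_force: 29.9
```

Request:
servo_tool --pt "-0.01 -0.012 0.05 0 0 0 10" --pt "-0.01 -0.012 0.1 0 0 0 10" --pt "-0.01 -0.012 0.15 0 0 0 10" --pt "-0.01 -0.012 0.15 0 0 0 10" --pt "-0.01 -0.012 0.15 0 0 0 10" --pt "-0.01 -0.012 0.15 0 0 0 10"

```text
time: 19.17
tool_pos: [0.5316, 0.2237, 0.0477]
ee_rot: [-3.141, 0.0, 1.615]
wrist_force: [0.3, -0.2, -0.3]
width: 0.018
finger_force: 29.9
```

Request:
servo_tool --pt "0 0.006 0.03 0 0 0 10" --pt "0 0.006 0.06 0 0 0 10" --pt "0 0.006 0.07 0 0 0 10" --pt "0 0.006 0.07 0 0 0 10" --pt "0 0.006 0.07 0 0 0 10"

```text
time: 19.58
tool_pos: [0.5327, 0.2237, 0.0407]
ee_rot: [3.141, 0.0, 1.615]
wrist_force: [1.7, 0.0, -2.7]
width: 0.0178
finger_force: 29.9
```

Request:
servo_tool --pt "0 0 0.01 0 0 0 10" --pt "0 0 0.02 0 0 0 10" --pt "0 0 0.02 0 0 0 10" --pt "0 0 0.02 0 0 0 10"

```text
time: 19.92
tool_pos: [0.5327, 0.2237, 0.039]
ee_rot: [3.14, -0.0, 1.615]
wrist_force: [2.5, 1.2, -0.3]
width: 0.0177
finger_force: 29.9
```

Request:
servo_tool --pt "0 0 0.01 0 0 0 10" --pt "0 0 0.01 0 0 0 10" --pt "0 0 0.01 0 0 0 10" --pt "0 0 0.01 0 0 0 10"

```text
time: 20.25
tool_pos: [0.5327, 0.2237, 0.038]
ee_rot: [3.14, -0.0, 1.615]
wrist_force: [3.9, -0.1, 0.0]
width: 0.0179
finger_force: 29.9
```

Request:
servo_tool --pt "0 0.005 0 0 0 0 10" --pt "0 0.01 0 0 0 0 10" --pt "0 0.01 0 0 0 0 10" --pt "0 0.01 0 0 0 0 10"

```text
time: 20.58
tool_pos: [0.5328, 0.2238, 0.0377]
ee_rot: [-3.141, 0.0, 1.615]
wrist_force: [1.0, -0.2, 1.5]
width: 0.0181
finger_force: 29.9
```

Request:
servo_tool --pt "0 0 0 0 0 0 20" --pt "0 0 0 0 0 0 25" --pt "0 0 0 0 0 0 35" --pt "0 0 0 0 0 0 45" --pt "0 0 0 0 0 0 50" --pt "0 0 0 0 0 0 50"

```text
time: 21.08
tool_pos: [0.533, 0.2237, 0.0376]
ee_rot: [-3.141, 0.0, 1.615]
wrist_force: [-0.3, -0.1, -0.3]
width: 0.0478
finger_force: 0.0
```

Request:
servo_tool --pt "0 0 -0.1 0 0 0 50" --pt "0 0 -0.25 0 0 0 50" --pt "0 0 -0.5 0 0 0 50" --pt "0 0 -0.75 0 0 0 50" --pt "0 0 -1 0 0 0 50" --pt "0 0 -1 0 0 0 50"

```text
time: 21.58
tool_pos: [0.5365, 0.2248, 0.1453]
ee_rot: [3.13, -0.003, 1.615]
wrist_force: [1.3, -0.0, 1.7]
width: 0.0499
finger_force: 0.0
```

Request:
servo_tool --pt "0.2 -0.2 -0.3 0 0 0 50" --pt "0.6 -0.6 -0.6 0 0 0 50" --pt "1 -1 -0.8 0 0 0 50" --pt "1 -1 -0.8 0 0 0 50" --pt "1 -1 -0.8 0 0 0 50" --pt "1 -1 -0.8 0 0 0 50"

```text
time: 22.08
tool_pos: [0.4282, 0.3205, 0.2192]
ee_rot: [3.139, -0.001, 1.619]
wrist_force: [0.5, -0.2, -0.9]
width: 0.0504
finger_force: 0.0
```

Run:
```python
from h import *
o=robot.get_obs();print(o['time'],o['tool_pos'],o['wrist_force'])
out=[]
for c,x,y in(('top',133,182),('side',238,133)):
    im=robot.snapshot(c)[:,:,::-1].copy()
    w=cv2.resize(im[y:y+50,x:x+66],(400,300),interpolation=cv2.INTER_CUBIC);out.append(w)
    print(robot.find_in('rod',c)[:1])
cv2.imwrite('pics/c5.png',np.hstack(out))
```

```text
22.0833 [0.42818197 0.32053976 0.21921664] [ 0.47178997 -0.2273198  -0.9124757 ]
[{'extent': [303.9, 209.3, 103.4, 45.3], 'conf': 0.74}]
[]
```

View pics/c5.png

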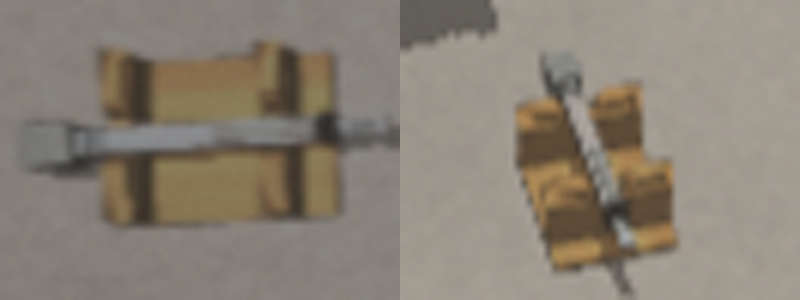

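The gauge lies in both notches as it did at the start (head at top-crop (45,147), collar at (325,127)). The rod stands out past the collar in both views, so I'm handing it in.

```bash
python3 -c "
from bench import robot
print(robot.close_job())"
```

```text
the job is handed in; nothing more can be done
None
```

I pressed the gauge onto the grey tank's valve at about 20 N and held it for just over a second. It is back in its rest with the scale rod about 20 mm out, and I handed the job in at about 22 s with the robot clear.

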